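# Tighten the recessed clamp nut with the long T-key

## Robot

A 6-joint arm with a two-finger parallel gripper is mounted at the origin on the work surface; the furniture and walls round the work are solid. World frame = base frame: x ahead of the robot, y to its left, z up, the work surface at z = 0. Lengths are in m, angles in rad, forces in N, time in s.
With the tool pointing down it reaches from about 0.375 to 0.9 m from the base axis. Payload 3.1 kg.
Tool frame: the origin (TCP) lies on the centre line of the jaws, within the pads' length; the fingertips stand manip.finger_overhang ahead of it and the grasp point (between the pads) lies 11 mm behind it (manip.finger_overhang is the distance from the TCP to the fingertips, in m); y points along the fingers, z is the direction in which the jaws open and shut, and the axes are right-handed (so a half turn about y gives the same grasp; the last joint's range is limited). The gripper opens to 85 mm and grips with 20 to 120 N. Pads are 22 mm wide; open, the fingers measure 114 mm over their backs; the gripper's body (76 mm by 85 mm) begins 54 mm behind the grasp point. The pads swing forward as they close: fully open they stand 13 mm farther back than shut.
Start: joints at [1.133, 0.527, 1.433, -0, 1.181, -0.178], TCP at [0.16, 0.604, 0.239] pointing down, gripper open.
Joint ranges: [-3.08, 3.08], [-0.75, 2.2], [0.22, 2.44], [-1.43, 4.57], [0, 2.65], [-2.85, 2.85]. Speed limits (rad/s): [2.79, 2.79, 3.14, 3.14, 3.14, 3.14].

## Interface

Orientations are given as a unit quaternion [x, y, z, w].
In Python, from station import manip gives the robot as it stands.
- The arm moves only by the tool send_rows, never from a script. Its argument "plan" is a list of rows, each an object with "linear": the shift along the tool's x, y, z in units of 30 mm (1.0 is 30 mm), a list of three; "roll": the turn about the tool's y in units of 6 degrees (1.0 is 6 degrees). In form: [{"linear": [tx, ty, tz], "roll": roll}, ...]. A call has exactly 5 rows; each row shifts and turns the commanded pose from where the row before left it, along the tool's axes as they then stand; what a row does not reach is not made up. A row lasts 1/8 s, in which the tool goes at most 62.5 mm and 10.7 degrees, less where a joint would pass 70% of its speed; a pose out of reach is approached as far as the arm can. A call is refused whole if a number of a shift passes 1 or a number of a turn 1, either way. A call with a gripper value outside its range is refused whole. "claw" is the finger opening in mm, from 0 to 85.4, set as the call begins (left out, the last holds). The fingers move at their own pace and stop on an object; "force" is the grip in N (left out, the last holds). Time passes only in rows, so rows that do not move let the fingers close, or fill a call up. It gives the time, the measured TCP pose, the force and the opening at its end, in the units of the state.
- manip.sense(): the state, without advancing time (a new reading comes with each control period).
- manip.snapshot(name): name is "scene" or "top" or "wrist"; returns the picture (400x640x3 uint8, blue, green, red); there is no depth.
- manip.get_calibration(name): a dict with "fovy" (degrees; the focal length in pixels is half the picture's height over the tangent of half this angle, whatever the lens; pixels are square), "cx", "cy" (the principal point, pixels), "cam_to_world" (4x4, takes a point from camera to world coordinates); the wrist camera has in their place "tool_from_camera" (4x4, takes a point from camera to tool coordinates, whose origin is the TCP and whose axes are the tool frame's). Camera axes: x right, y down, z forward; pixel columns grow to the right and rows downward; lengths in m; the calibration is good to about 2 mm. A picture is of the moment at which its call begins: read the wrist's pose just before it. get_calibration takes no time and is no camera call.
- manip.sign_off(): hands the job in, once; it reports no verdict.
Trained networks look in the newest picture that a camera, given by its name, has taken for a name from the list of things; names that differ only in an ending like _2 or _b are one class to them, and where a whole thing is asked for, a point or a joint stands for the part that bears it (a point fixed in the world has none). Each returns a list of dicts, best first, with "p" (0 to 1); they miss things now and then, are a little off and sometimes report something else, mostly with a low value. They report only what shows in the picture. A call takes as long as a camera call. They do not tell look-alikes from the thing itself.
- manip.look_for(camera, query): "extent" ([left, top, right, bottom] in pixels, round what is visible of it).
The state is a dict: "t": time; "q": joint angles; "qd": joint speeds; "tau": joint torques, N m; "tcp_pos": TCP position; "tool_rot": TCP orientation; "force": force on the tool from outside, world axes, zero at the start; "ft_torque": the same for the moment, N m; "finger_gap": opening from 0.0 (shut) to 1.0 (fully open).
Only numpy, scipy, OpenCV 4.12 (cv2) and the standard library are available. Lean on these libraries where they do the work, as an engineer would, in place of code of your own. Each camera call takes 0.05 s, during which the arm holds its last target.

## Task

Take the red-handled T-key out of the wooden rack, lower it into the deep bore of the green clamp housing so that its slotted socket sits right down over the brass wing nut at the bottom, and turn it clockwise (seen from above) until the nut is tight against its stop. Then let go, leaving the red key standing upright in the bore, and leave the blue-handled key in its place in the rack.

Things in the scene. Friction and masses are not known exactly. Their poses are not given: they have to be found in the camera images.
- red_key: Loose steel T-key, red handle, 190 mm tall, 0.3 kg, upright in a hole of the rack, foot 8 mm above the bench. Origin: foot centre; z up the 12 mm shank; x along the handle bar (76 long, 16 thick, 20 high, middle 180 mm above the foot; grip across the 16). Socket foot 42 mm wide with a slot along x, 18 wide, 22 deep, right across, that goes over the nut's wings. Half a turn about z is the same.
- blue_key: The wrong key: like the red one, same origin and axes, but with a blue handle and a plain round foot 34 mm wide. It stays in the other hole of the fixed wooden rack (45 mm high; two holes 48 mm wide, 96 mm apart, one behind the other as the robot sees them). Which hole holds which key changes. Carry the red key out sideways, clear of it.
- nut_seat (a point): Centre of the bore's flat bottom on the nut's axis, 12 mm above the bench; z up, x along the nut's wings (turns with it). Bore 54 mm wide, 4 mm chamfer, 78 mm deep, open at the top of the fixed green housing (90x90, 90 mm high). Brass wings: one straight bar 36 long, 8 thick, 18 high, on the bottom. Key goes down with its handle along the wings (within 15 degrees) till its foot is on the bottom.
- nut (a joint): Turn of the wing nut in rad, growing clockwise seen from above: starts at 0 to 0.25, tight at its hard stop at 0.9. Stiff (about 0.1 N m), stays where left. The slot has play: a key set in line with the wings turns about 0.35 rad (20 degrees) before the nut follows, so turn the key that much farther than the nut has to go.
Mind the look-alikes: they are no part of the job. Leave any orange look-alike of the red_key alone.

How it is judged:
By the outcome, as a careful person would: the job done as asked, in the order asked, and still so for the second after the job is handed in, with the robot touching nothing.
It also fails if it takes over 42 s, if anything falls off the work surface, if the arm or the gripper's body presses on something with over 40 N, if the wrist force passes 120 N, or if a joint passes its speed limit or range.

## Working session

There is one attempt and no reset: what is moved stays moved. The work goes in short steps, Python scripts to look and compute and a tool call to move; the robot and the scene stay as the last step left them, time stands still between calls to the robot, and variables do not carry over. Pictures are saved under pics/ and viewed, and the job is handed in when it is done.

Besides the shell and the picture viewer there is one more tool, called after ">>>" as name(argument=value, ...), one argument or row to a line, values as JSON. send_rows: Moves the arm, as the interface text tells. Its arguments: {"type":"object","properties":{"plan":{"type":"array"},"claw":{"type":"number"},"force":{"type":"number"}},"required":["plan"]}

```bash
ls; mkdir -p pics; python3 - <<'E'
from station import manip
import cv2,numpy as np
print(manip.sense()); print(manip.finger_overhang)
for n in ["scene","top","wrist"]:
    im=manip.snapshot(n); cv2.imwrite(f"pics/{n}0.png",im)
    print(n,manip.get_calibration(n))
E
```

```text
pics
{'t': 0.0, 'q': array([ 1.13351543e+00,  5.28471498e-01,  1.43390320e+00, -7.59449890e-06,
        1.18139102e+00, -1.78521781e-01]), 'qd': array([ 5.21066348e-04,  1.06120720e-03,  9.75539428e-05, -8.29471119e-04,
        5.12721260e-04,  4.36411396e-04]), 'tau': array([ 5.10719565e-04, -4.42349374e+01, -1.78026938e+01, -3.11799758e-04,
        8.32880556e-03, -1.52865283e-05]), 'tcp_pos': array([0.15961225, 0.60355409, 0.23833004]), 'tool_rot': array([ 0.70192951, -0.09145955,  0.09099861, -0.70046368]), 'force': array([0.06122321, 0.0895593 , 1.11840915]), 'ft_torque': array([ 0.02298186, -0.01599198,  0.00194924]), 'finger_gap': 0.9989893969901891}
0.008
scene {'fovy': 55.07216283326912, 'cx': 319.49032139711517, 'cy': 199.80492133339757, 'cam_to_world': array([[-0.6793477 , -0.35040502,  0.64475036, -0.10463015],
       [-0.73370622,  0.33958095, -0.58852354,  0.56296278],
       [-0.01272334, -0.87286946, -0.48778788,  0.47466474],
       [ 0.        ,  0.        ,  0.        ,  1.        ]])}
top {'fovy': 56.33185004084316, 'cx': 321.6709929590782, 'cy': 196.8827325836645, 'cam_to_world': array([[ 0.0101201 , -0.98627231,  0.16481663,  0.29650089],
       [-0.99990956, -0.01144126, -0.0070685 ,  0.08279989],
       [ 0.00885718, -0.16473019, -0.9862989 ,  0.89178487],
       [ 0.        ,  0.        ,  0.        ,  1.        ]])}
wrist {'fovy': 70.86124944796997, 'cx': 324.4898184000153, 'cy': 199.95073182435993, 'tool_from_camera': array([[ 7.07384387e-04,  9.59703343e-01,  2.81014223e-01,
        -7.18314464e-02],
       [ 1.01369649e-03, -2.81014837e-01,  9.59702888e-01,
        -1.35428360e-01],
       [ 9.99999236e-01, -3.94015708e-04, -1.17163342e-03,
        -3.27231229e-04],
       [ 0.00000000e+00,  0.00000000e+00,  0.00000000e+00,
         1.00000000e+00]])}
```

View pics/scene0.png

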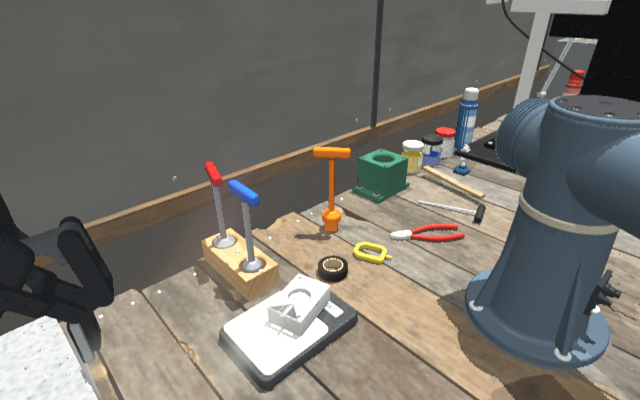

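View pics/top0.png

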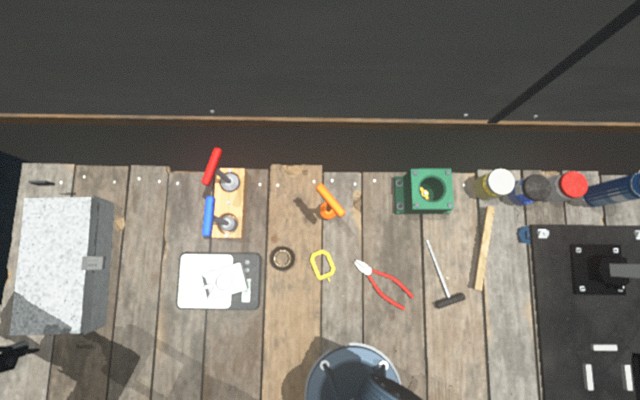

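View pics/wrist0.png

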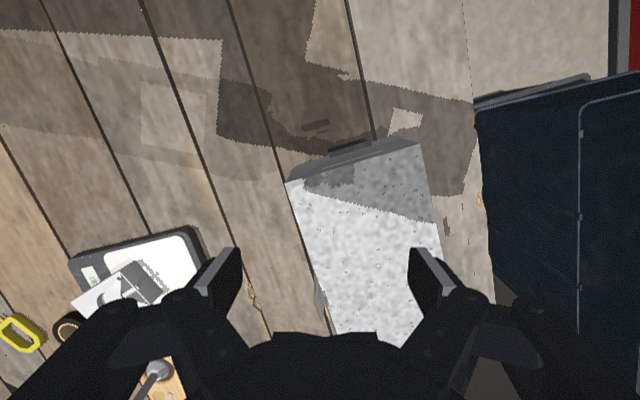

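```bash
cat > h.py <<'E'
import cv2,numpy as np
from station import manip
from scipy.spatial.transform import Rotation as R
def cam(n,st=None):
    c=manip.get_calibration(n); f=200/np.tan(np.radians(c['fovy']/2))
    if n=='wrist':
        T=np.eye(4);T[:3,:3]=R.from_quat(st['tool_rot']).as_matrix();T[:3,3]=st['tcp_pos'];T=T@c['tool_from_camera']
    else: T=c['cam_to_world']
    return f,c['cx'],c['cy'],T
def ray(C,p):
    f,cx,cy,T=C; d=T[:3,:3]@np.array([(p[0]-cx)/f,(p[1]-cy)/f,1]); return T[:3,3],d/np.linalg.norm(d)
def onz(C,p,z):
    o,d=ray(C,p); return o+d*(z-o[2])/d[2]
def proj(C,P):
    f,cx,cy,T=C; q=T[:3,:3].T@(np.array(P)-T[:3,3]); return np.array([cx+f*q[0]/q[2],cy+f*q[1]/q[2]])
def tri(rays):
    A=np.zeros((3,3));b=np.zeros(3)
    for o,d in rays:
        M=np.eye(3)-np.outer(d,d);A+=M;b+=M@o
    return np.linalg.solve(A,b)
E
python3 - <<'E'
from h import *
T=cam('top');S=cam('scene')
for n,f in (('top','pics/top0.png'),('scene','pics/scene0.png')):
    im=cv2.imread(f)
    hsv=cv2.cvtColor(im,cv2.COLOR_BGR2HSV)
    m=(((hsv[...,0]<4)|(hsv[...,0]>176))&(hsv[...,1]>180)&(hsv[...,2]>70)).astype(np.uint8)
    k,l,s,c=cv2.connectedComponentsWithStats(m)
    for i in range(1,k):
        if s[i,4]>60:
            ys,xs=np.where(l==i); print(n,s[i],c[i],cv2.minAreaRect(np.c_[xs,ys].astype(np.float32)))
    x0,y0,x1,y1=(180,130,280,260) if n=='top' else (180,140,310,310)
    cv2.imwrite(f'pics/{n}_rack.png',cv2.resize(im[y0:y1,x0:x1],None,fx=4.5,fy=4.5,interpolation=cv2.INTER_CUBIC))
    x0,y0,x1,y1=(380,155,470,225) if n=='top' else (340,135,430,210)
    cv2.imwrite(f'pics/{n}_hous.png',cv2.resize(im[y0:y1,x0:x1],None,fx=7,fy=7,interpolation=cv2.INTER_CUBIC))
E
```

```text
top [207 148  14  20  69] [214.69565217 156.72463768] ((214.20689392089844, 157.98277282714844), (8.170595169067383, 22.097745895385742), 21.801406860351562)
scene [570  74  12   9  61] [575.2295082   78.50819672] ((575.5, 78.0), (11.0, 8.0), 0.0)
scene [205 162  16  18 150] [212.26       170.53333333] ((212.33824157714844, 170.89706420898438), (20.06533432006836, 8.231931686401367), 59.03623962402344)
scene [413 225  44   8  98] [434.44897959 227.67346939] ((434.32415771484375, 227.5580291748047), (4.140059471130371, 43.41010284423828), 83.04703521728516)
scene [411 235  53   6 120] [437.88333333 237.85833333] ((437.03802490234375, 237.7864227294922), (4.637248516082764, 52.03078079223633), 88.78113555908203)
```

View pics/top_rack.png

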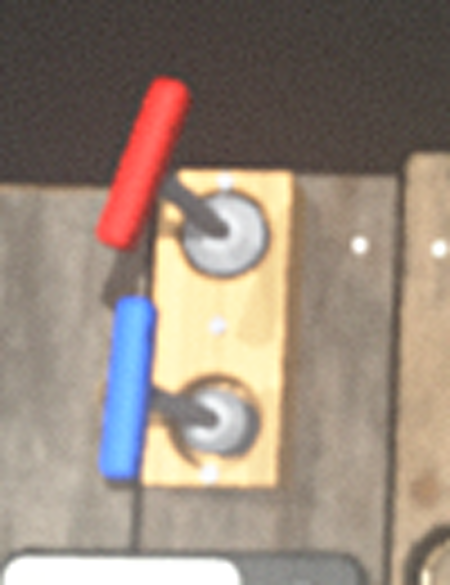

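View pics/top_hous.png

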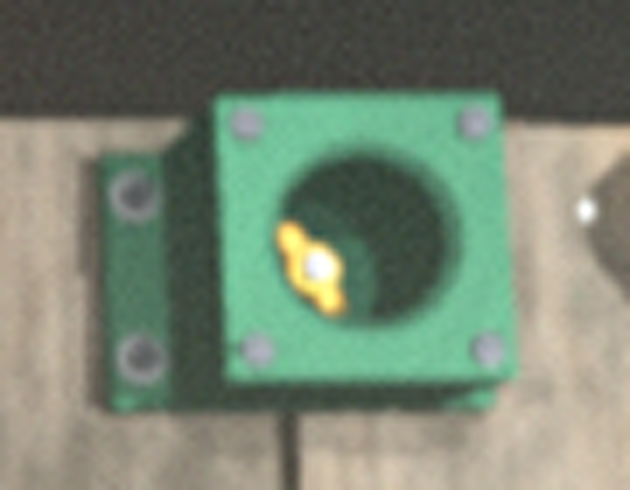

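View pics/scene_rack.png

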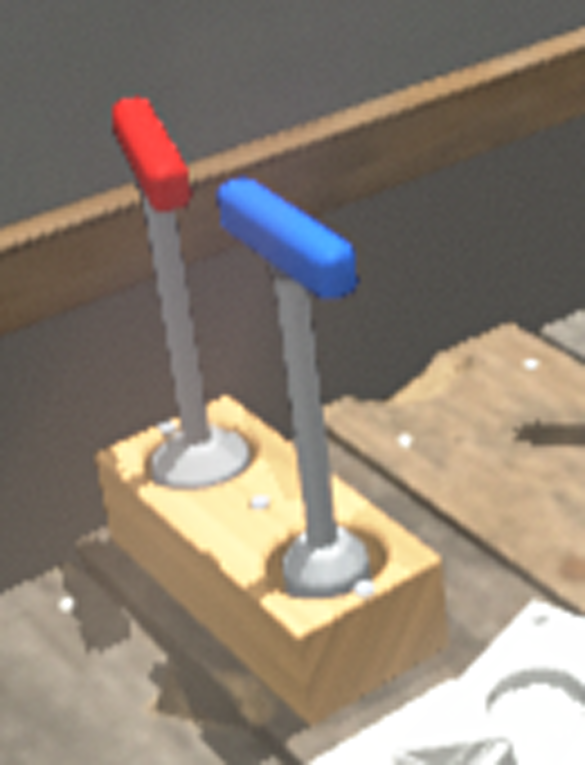

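View pics/scene_hous.png

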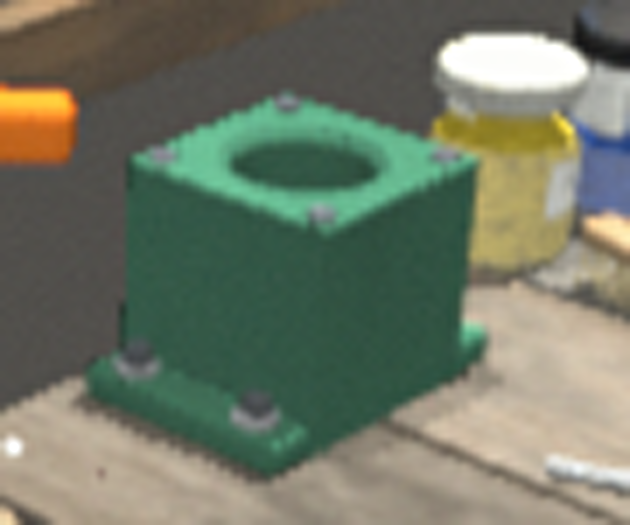

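```bash
cat > fit.py <<'E'
from h import *
from scipy.optimize import minimize
def redmask(im,roi):
    hsv=cv2.cvtColor(im,cv2.COLOR_BGR2HSV)
    m=(((hsv[...,0]<6)|(hsv[...,0]>172))&(hsv[...,1]>140)&(hsv[...,2]>50)).astype(np.uint8)
    o=np.zeros_like(m);x0,y0,x1,y1=roi;o[y0:y1,x0:x1]=m[y0:y1,x0:x1];return o
def box(x,y,yaw,z0=0.178,z1=0.198):
    c,s=np.cos(yaw),np.sin(yaw);P=[]
    for a in(-.038,.038):
        for b in(-.008,.008):
            for z in(z0,z1):P.append([x+a*c-b*s,y+a*s+b*c,z])
    return P
def sil(C,P):
    p=np.array([proj(C,q) for q in P]);h=cv2.convexHull(((p+0.5)*16-8).astype(np.int32).reshape(-1,1,2))
    m=np.zeros((400*2,640*2),np.uint8)
    h=cv2.convexHull(((p*2+0.5)*16).round().astype(np.int32).reshape(-1,1,2))
    cv2.fillConvexPoly(m,h,255,shift=4)
    return cv2.resize(m,(640,400),interpolation=cv2.INTER_AREA)/255.
E
python3 - <<'E'
from fit import *
T=cam('top');S=cam('scene')
im={n:cv2.imread(f'pics/{n}0.png') for n in('top','scene')}
M=dict(top=redmask(im['top'],(195,140,230,190)),scene=redmask(im['scene'],(195,155,228,195)))
print({k:v.sum() for k,v in M.items()})
for views in (('top',),('scene',),('top','scene')):
    def cost(p):
        return sum(np.abs(cv2.GaussianBlur(sil(dict(top=T,scene=S)[n],box(p[0],p[1],p[2]))-M[n],(0,0),1.5)).sum() for n in views)
    best=None
    g=onz(T,(211.8,166),.188)
    for yaw in(-.6,-.3,0,.3,.6):
        r=minimize(cost,[g[0],g[1],yaw],method='Nelder-Mead',options=dict(initial_simplex=[[g[0],g[1],yaw],[g[0]+.01,g[1],yaw],[g[0],g[1]+.01,yaw],[g[0],g[1],yaw+.2]]))
        if best is None or r.fun<best.fun:best=r
    print(views,best.x,best.fun)
f=lambda p,s,o:(o[0]+p[0]/s-.4,o[1]+p[1]/s-.4)
tr=lambda p:f(p,4.5,(180,130)); th=lambda p:f(p,7,(380,155)); sh=lambda p:f(p,7,(340,135))
print('red foot',onz(T,tr((225,232)),.045),'blue foot',onz(T,tr((217,420)),.045))
print('rack corners',[onz(T,tr(p),.045)[:2].round(4) for p in((155,170),(295,172),(278,487),(143,485))])
ct=[(215,95),(500,92),(517,378),(227,380)]
c=np.array([onz(T,th(p),.09) for p in ct]);print('house',c[:,:2].round(4).tolist(),c.mean(0))
cs=[(132,157),(290,98),(480,160),(322,232)]
c=np.array([onz(S,sh(p),.09) for p in cs]);print('house scene',c[:,:2].round(4).tolist(),c.mean(0))
print('bore top',onz(T,th((372,238)),.088),'scene',onz(S,sh((306,160)),.088))
a,b,m=[onz(T,th(p),.03) for p in((285,224),(338,310),(319,266))]
print('nut',a,b,m,np.degrees(np.arctan2((b-a)[1],(b-a)[0])))
E
```

```text
{'top': np.uint64(368), 'scene': np.uint64(256)}
('top',) [ 0.47329094  0.28985174 -0.23237476] 122.30980392156866
('scene',) [ 0.4799755   0.28483269 -0.34723083] 67.00923018108473
('top', 'scene') [ 0.47353837  0.28901308 -0.32226526] 213.28634627546012
red foot [0.47236171 0.28974445 0.045     ] blue foot [0.37566582 0.28886914 0.045     ]
rack corners [array([0.5046, 0.3275]), array([0.5044, 0.2553]), array([0.3424, 0.2567]), array([0.3427, 0.3241])]
house [[0.4971, -0.1181], [0.4992, -0.2084], [0.408, -0.2094], [0.4064, -0.1192]] [ 0.45264533 -0.16379986  0.09      ]
house scene [[0.4991, -0.1253], [0.4956, -0.2114], [0.4088, -0.2131], [0.4091, -0.1227]] [ 0.45315111 -0.16812897  0.09      ]
bore top [ 0.4520851  -0.16665229  0.088     ] scene [ 0.45580095 -0.17204225  0.088     ]
nut [ 0.4677621  -0.15548488  0.03      ] [ 0.43863949 -0.17228523  0.03      ] [ 0.45353258 -0.16644295  0.03      ] -150.02006146509586
```

```bash
cat >> h.py <<'E'
def goto(pos,baryaw,st=None,do=True):
    """print needed shift in tool axes units & roll so tool down with x axis along baryaw (mod pi)"""
    st=st or manip.sense(); Rm=R.from_quat(st['tool_rot']).as_matrix()
    d=Rm.T@(np.array(pos)-st['tcp_pos'])/.03
    y=np.arctan2(Rm[1,0],Rm[0,0]); e=(baryaw-y+np.pi/2)%np.pi-np.pi/2
    print('tcp',st['tcp_pos'].round(4),'yawx',round(np.degrees(y),2),'tilt',np.round(Rm[:,1],4),'q',st['q'].round(3),'gap',round(st['finger_gap'],3),'t',round(st['t'],2),'F',st['force'].round(2),st['ft_torque'].round(2))
    print('need lin',d.round(2),'roll(6deg)',round(-np.degrees(e)/6,2),'yaw err deg',round(np.degrees(e),1))
E
python3 - <<'E'
from h import *
goto((.4735,.289,.24),-.30)
T=cam('top')
for p,z in(((330,199),.188),((327,212),.03)): print('orange',onz(T,p,z))
print(onz(T,(320,118),.0))
st=manip.sense();print(R.from_quat(st['tool_rot']).as_matrix().round(3))
E
```

```text
tcp [0.1597 0.6037 0.2385] yawx -14.83 tilt [-7.0e-04 -1.6e-03 -1.0e+00] q [ 1.133  0.528  1.434 -0.     1.181 -0.178] gap 1.004 t 0.15 F [ 0.53  0.93 -1.03] [ 0.04 -0.04  0.01]
need lin [12.8  -0.04 -7.46] roll(6deg) 0.39 yaw err deg -2.4
orange [0.41019472 0.06181592 0.188     ]
orange [0.40504033 0.06388026 0.03      ]
[ 6.46123023e-01  8.26319129e-02 -1.11022302e-16]
[[ 0.967 -0.001  0.256]
 [-0.256 -0.002  0.967]
 [-0.    -1.    -0.002]]
```

>>> send_rows(
  plan=[
    {"linear":[0.85,0,-0.5],"roll":0},
    {"linear":[0.85,0,-0.5],"roll":0},
    {"linear":[0.85,0,-0.5],"roll":0},
    {"linear":[0.85,0,-0.5],"roll":0},
    {"linear":[0.85,0,-0.5],"roll":0},
  ],
  claw=60,
)

```text
t: 0.78
tcp_pos: [0.2644, 0.4982, 0.239]
tool_rot: [0.701, -0.091, 0.091, -0.701]
force: [-0.4, 0.7, -0.1]
finger_gap: 0.701
```

>>> send_rows(
  plan=[
    {"linear":[0.85,0,-0.5],"roll":0},
    {"linear":[0.85,0,-0.5],"roll":0},
    {"linear":[0.85,0,-0.5],"roll":0},
    {"linear":[0.85,0,-0.5],"roll":0},
    {"linear":[0.85,0,-0.5],"roll":0},
  ],
)

```text
t: 1.4
tcp_pos: [0.3685, 0.3931, 0.2391]
tool_rot: [0.701, -0.091, 0.091, -0.701]
force: [-0.3, 0.2, -1.0]
finger_gap: 0.705
```

```bash
python3 - <<'E'
from fit import *
goto((.4735,.289,.24),-.30)
st=manip.sense();im=manip.snapshot('wrist');cv2.imwrite('pics/w1.png',im);np.save('w1.npy',st,allow_pickle=True)
E
```

```text
tcp [0.3685 0.3931 0.2391] yawx -14.83 tilt [-5.e-04 -3.e-04 -1.e+00] q [ 0.61   0.412  1.649  0.     1.081 -0.702] gap 0.705 t 1.4 F [-0.31  0.17 -1.05] [0.   0.04 0.01]
need lin [ 4.27 -0.03 -2.46] roll(6deg) 0.39 yaw err deg -2.4
```

View pics/w1.png

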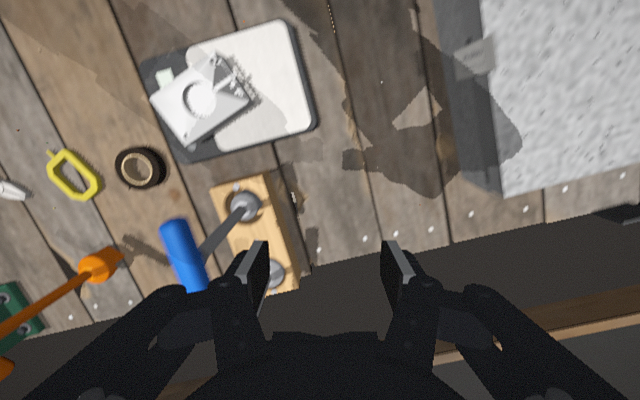

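>>> send_rows(
  plan=[
    {"linear":[0.85,0,-0.5],"roll":0},
    {"linear":[0.85,0,-0.5],"roll":0},
    {"linear":[0.85,0,-0.5],"roll":0},
    {"linear":[0.85,0,-0.5],"roll":0},
    {"linear":[0.85,0,-0.46],"roll":0.4},
  ],
)

```text
t: 2.08
tcp_pos: [0.4727, 0.2894, 0.2391]
tool_rot: [0.699, -0.107, 0.106, -0.699]
force: [0.1, 0.3, -1.5]
finger_gap: 0.704
```

```bash
python3 - <<'E'
from fit import *
goto((.4735,.289,.177),-.30)
st=manip.sense();im=manip.snapshot('wrist');cv2.imwrite('pics/w2.png',im)
t=manip.snapshot('top');cv2.imwrite('pics/t2.png',t)
E
```

```text
tcp [0.4727 0.2894 0.2391] yawx -17.3 tilt [-7.e-04 -0.e+00 -1.e+00] q [ 0.348  0.433  1.612  0.     1.098 -0.921] gap 0.704 t 2.08 F [ 0.09  0.3  -1.47] [ 0.04 -0.01  0.01]
need lin [ 0.03  2.07 -0.  ] roll(6deg) -0.02 yaw err deg 0.1
```

View pics/w2.png

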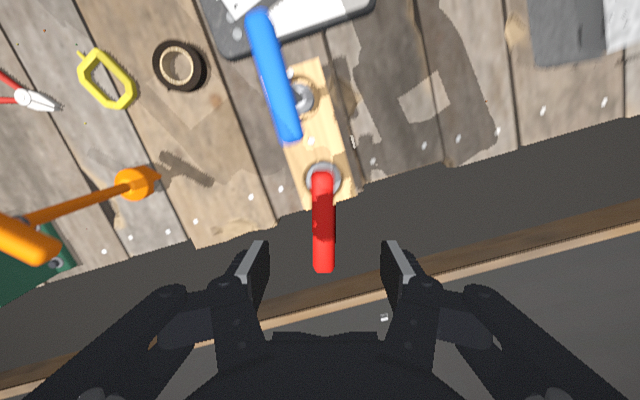

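```bash
python3 - <<'E'
from fit import *
st=manip.sense();W=cam('wrist',st);im=cv2.imread('pics/w2.png')
M=redmask(im,(290,150,360,290)); 
for z0 in(.178,.175):
    def cost(p): return np.abs(cv2.GaussianBlur(sil(W,box(p[0],p[1],p[2],z0,z0+.02))-M,(0,0),1.5)).sum()
    x=[.4735,.289,-.3]
    r=minimize(cost,x,method='Nelder-Mead',options=dict(initial_simplex=[x,[.48,.289,-.3],[.4735,.295,-.3],[.4735,.289,-.2]]))
    print(r.x,r.fun,M.sum())
E
```

```text
[ 0.47555016  0.28693845 -0.29375841] 464.1390180117936 2196
[ 0.47595285  0.28656716 -0.30675865] 409.96235218696245 2196
```

>>> send_rows(
  plan=[
    {"linear":[0.08,0.5,0.0],"roll":0},
    {"linear":[0,0.6,0],"roll":0},
    {"linear":[0,0.6,0],"roll":0},
    {"linear":[0,0.37,0],"roll":0},
    {"linear":[0,0,0],"roll":0},
  ],
)

```text
t: 2.8
tcp_pos: [0.4733, 0.2894, 0.1759]
tool_rot: [0.7, -0.107, 0.105, -0.699]
force: [0.2, 0.9, -0.6]
finger_gap: 0.701
```

>>> send_rows(
  plan=[
    {"linear":[0,0,0],"roll":0},
    {"linear":[0,0,0],"roll":0},
    {"linear":[0,0,0],"roll":0},
    {"linear":[0,0,0],"roll":0},
    {"linear":[0,0,0],"roll":0},
  ],
  claw=5,
  force=80,
)

```text
t: 3.42
tcp_pos: [0.4753, 0.2893, 0.178]
tool_rot: [-0.699, 0.105, -0.106, 0.699]
force: [0.2, -1.4, 5.7]
finger_gap: 0.172
```

```bash
python3 - <<'E'
from fit import *
goto((.4735,.289,.177),-.30)
st=manip.sense();im=manip.snapshot('wrist');cv2.imwrite('pics/w3.png',im)
E
```

```text
tcp [0.4753 0.2893 0.178 ] yawx -17.23 tilt [ 1.7e-03  4.0e-04 -1.0e+00] q [ 0.346  0.516  1.668 -0.     0.955 -0.924] gap 0.172 t 3.42 F [ 0.24 -1.4   5.7 ] [-0.17  0.05 -0.04]
need lin [-0.05  0.03 -0.03] roll(6deg) -0.01 yaw err deg 0.0
```

View pics/w3.png

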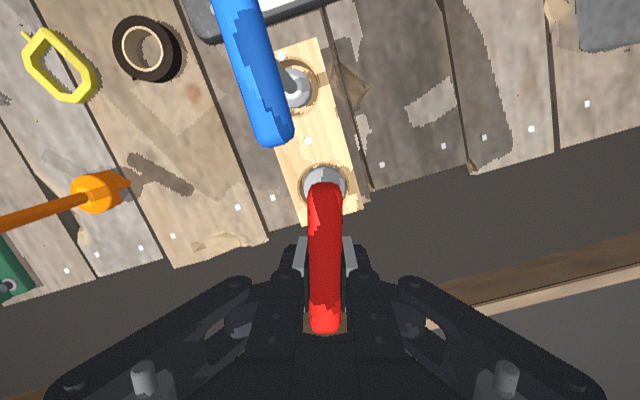

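>>> send_rows(
  plan=[
    {"linear":[0,-0.3,0],"roll":0},
    {"linear":[0,-0.6,0],"roll":0},
    {"linear":[0,-0.9,0],"roll":0},
    {"linear":[0,-0.9,0],"roll":0},
    {"linear":[0,-0.9,0],"roll":0},
  ],
)

```text
t: 4.1
tcp_pos: [0.4739, 0.2891, 0.2854]
tool_rot: [0.699, -0.107, 0.105, -0.699]
force: [0.5, 0.4, -2.6]
finger_gap: 0.173
```

>>> send_rows(
  plan=[
    {"linear":[0,-0.9,0],"roll":0},
    {"linear":[0,-0.9,0],"roll":0},
    {"linear":[0,-0.9,0],"roll":0},
    {"linear":[0,-0.9,0],"roll":0},
    {"linear":[0,0,0],"roll":0},
  ],
)

```text
t: 4.72
tcp_pos: [0.4753, 0.2896, 0.3948]
tool_rot: [-0.698, 0.105, -0.107, 0.7]
force: [-0.7, -0.0, -2.4]
finger_gap: 0.17
```

```bash
python3 - <<'E'
from fit import *
goto((.453,-.08,.394),.52)
goto((.453,-.166,.394),.52)
st=manip.sense();im=manip.snapshot('scene');cv2.imwrite('pics/s4.png',im)
E
```

```text
tcp [0.4753 0.2896 0.3948] yawx -17.22 tilt [ 0.0037  0.0016 -1.    ] q [ 0.346  0.287  1.389  0.     1.462 -0.924] gap 0.17 t 4.72 F [-0.66 -0.02 -2.39] [ 0.04 -0.02 -0.03]
need lin [  2.94   0.   -11.99] roll(6deg) -7.84 yaw err deg 47.0
tcp [0.4753 0.2896 0.3948] yawx -17.22 tilt [ 0.0037  0.0016 -1.    ] q [ 0.346  0.287  1.389  0.     1.462 -0.924] gap 0.17 t 4.72 F [-0.66 -0.02 -2.39] [ 0.04 -0.02 -0.03]
need lin [  3.79  -0.   -14.73] roll(6deg) -7.84 yaw err deg 47.0
```

View pics/s4.png

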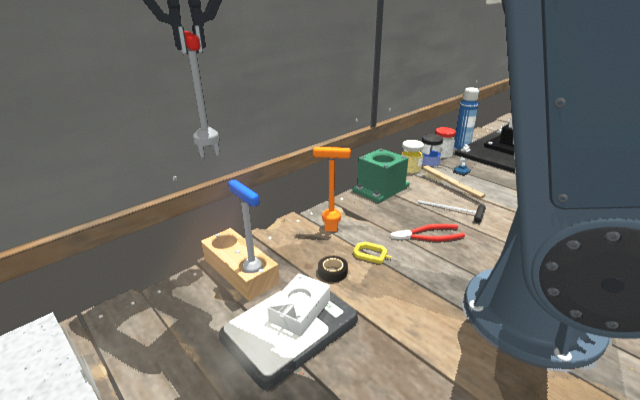

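>>> send_rows(
  plan=[
    {"linear":[0.4,0,-0.7],"roll":0},
    {"linear":[0.4,0,-1],"roll":0},
    {"linear":[0.4,0,-1],"roll":0},
    {"linear":[0.4,0,-1],"roll":0},
    {"linear":[0.4,0,-1],"roll":0},
  ],
)

```text
t: 5.4
tcp_pos: [0.489, 0.1357, 0.3909]
tool_rot: [0.699, -0.108, 0.104, -0.699]
force: [0.5, -0.8, -3.3]
finger_gap: 0.171
```

>>> send_rows(
  plan=[
    {"linear":[0.4,0,-1],"roll":0},
    {"linear":[0.4,0,-1],"roll":0},
    {"linear":[0.4,0,-1],"roll":0},
    {"linear":[0.4,0,-1],"roll":0},
    {"linear":[0.4,0,-1],"roll":0},
  ],
)

```text
t: 6.02
tcp_pos: [0.5019, -0.0249, 0.3909]
tool_rot: [-0.699, 0.108, -0.104, 0.699]
force: [0.6, 0.1, -1.9]
finger_gap: 0.171
```

>>> send_rows(
  plan=[
    {"linear":[0.4,0,-1],"roll":0},
    {"linear":[0.4,0,-1],"roll":0},
    {"linear":[0.4,0,-1],"roll":0},
    {"linear":[0.4,0,-1],"roll":0},
    {"linear":[0.5,0,-1],"roll":0},
  ],
)

```text
t: 6.65
tcp_pos: [0.5178, -0.1865, 0.3907]
tool_rot: [-0.698, 0.108, -0.104, 0.7]
force: [-0.3, -0.4, -2.8]
finger_gap: 0.177
```

>>> send_rows(
  plan=[
    {"linear":[0,0,0],"roll":0},
    {"linear":[0,0,0],"roll":0},
    {"linear":[0,0,0],"roll":0},
    {"linear":[0,0,0],"roll":0},
    {"linear":[0,0,0],"roll":0},
  ],
)

```text
t: 7.28
tcp_pos: [0.5189, -0.1856, 0.3934]
tool_rot: [0.699, -0.106, 0.106, -0.699]
force: [-0.1, 0.7, -1.9]
finger_gap: 0.173
```

```bash
python3 - <<'E'
from fit import *
goto((.453,-.166,.394),.52)
st=manip.sense();im=manip.snapshot('wrist');cv2.imwrite('pics/w5.png',im)
import pickle;pickle.dump(st,open('w5.pkl','wb'))
E
```

```text
tcp [ 0.5189 -0.1856  0.3934] yawx -17.18 tilt [ 2.e-04 -1.e-04 -1.e+00] q [-0.546  0.281  1.401 -0.     1.459 -1.817] gap 0.173 t 7.28 F [-0.12  0.69 -1.92] [0.04 0.02 0.02]
need lin [-2.29 -0.02 -0.02] roll(6deg) -7.83 yaw err deg 47.0
```

View pics/w5.png

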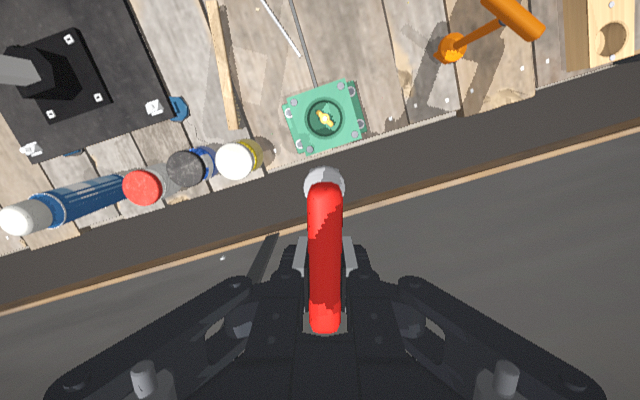

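```bash
python3 - <<'E'
from fit import *
import pickle
st=pickle.load(open('w5.pkl','rb'));W=cam('wrist',st);im=cv2.imread('pics/w5.png')
cv2.imwrite('pics/w5n.png',cv2.resize(im[70:165,270:380],None,fx=6,fy=6,interpolation=cv2.INTER_CUBIC))
cv2.imwrite('pics/w5f.png',cv2.resize(im[160:345,280:370],None,fx=3.2,fy=3.2,interpolation=cv2.INTER_CUBIC))
Rm=R.from_quat(st['tool_rot']).as_matrix()
for dx in(-.005,0,.005):
  print(dx,[proj(W,st['tcp_pos']+Rm@np.array([dx+a*.021,.148+ (0.0),b*.021])).round(1).tolist() for a,b in((0,0),(1,0),(-1,0),(0,1),(0,-1))])
hsv=cv2.cvtColor(im,cv2.COLOR_BGR2HSV)
m=((hsv[...,0]>18)&(hsv[...,0]<35)&(hsv[...,1]>110)&(hsv[...,2]>110)).astype(np.uint8);z=np.zeros_like(m);z[95:140,305:345]=m[95:140,305:345]
ys,xs=np.where(z);pts=np.c_[xs,ys].astype(np.float32);print(len(xs),cv2.minAreaRect(pts))
q=np.array([onz(W,p,.03)[:2] for p in pts]);c=q.mean(0);u,s,v=np.linalg.svd(q-c);print(c,np.degrees(np.arctan(v[0][1]/v[0][0])),s, np.ptp((q-c)@v[0]))
E
```

```text
-0.005 [[325.1, 184.9], [325.1, 204.3], [325.1, 164.7], [345.4, 184.9], [304.8, 184.9]]
0 [[325.1, 189.6], [325.1, 208.8], [325.1, 169.6], [345.4, 189.6], [304.9, 189.6]]
0.005 [[325.1, 194.3], [325.1, 213.3], [325.1, 174.5], [345.3, 194.3], [305.0, 194.3]]
56 ((324.26922607421875, 118.15382385253906), (20.523906707763672, 9.15255355834961), 56.3099365234375)
[ 0.44914152 -0.16598821] 33.33881945508836 [0.08570636 0.0265512 ] 0.03457102114242646
```

View pics/w5n.png

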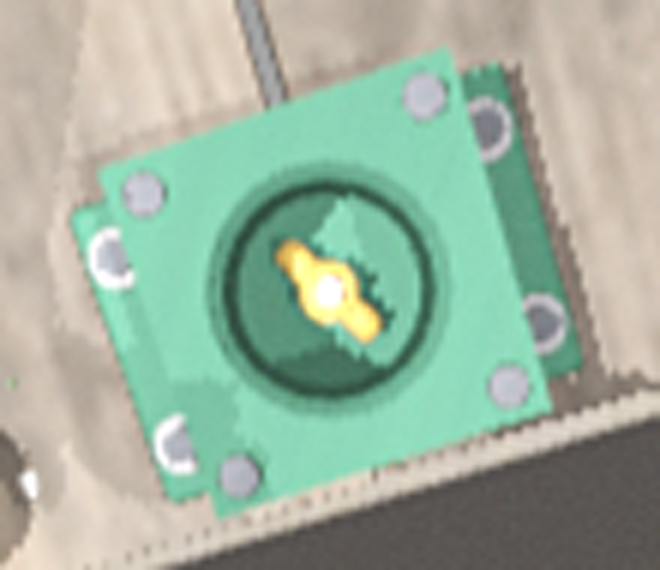

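View pics/w5f.png

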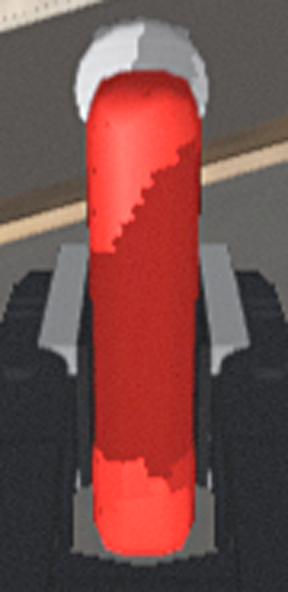

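```bash
python3 - <<'E'
from fit import *
import pickle
st=pickle.load(open('w5.pkl','rb'));W=cam('wrist',st);im=cv2.imread('pics/w5.png')
Rm=R.from_quat(st['tool_rot']).as_matrix()
g=lambda p:(270+p[0]/6-.4,70+p[1]/6-.4)
print('rim',onz(W,g((328,286)),.089),'nut',onz(W,g((329,290)),.03),'floor',onz(W,g((330,290)),.012))
c=np.array([onz(W,g(p),.09) for p in((100,167),(447,48),(550,407),(217,517))]);print(c.mean(0),c[:,:2].round(4).tolist())
a,b=onz(W,g((288,250)),.03),onz(W,g((371,333)),.03);print(a,b,np.degrees(np.arctan((b-a)[1]/(b-a)[0])))
M=redmask(im,(300,175,350,340));M=cv2.morphologyEx(M,cv2.MORPH_CLOSE,np.ones((5,5)))
def bx(p):
    c,s=np.cos(p[2]),np.sin(p[2])
    return [st['tcp_pos']+Rm@np.array([p[0]+a*c-b*s,p[1]+h,p[3]+a*s+b*c]) for a in(-.038,.038) for b in(-.008,.008) for h in(-.01,.01)]
cost=lambda p:np.abs(cv2.GaussianBlur(sil(W,bx(p))-M,(0,0),1.5)).sum()
x=np.array([0,-.011,0,0]);r=minimize(cost,x,method='Nelder-Mead',options=dict(initial_simplex=np.vstack([x,x+np.diag([.006,.006,.1,.004])]),maxiter=400))
print('bar in tool x,y,yaw,z',r.x,r.fun,M.sum())
E
```

```text
rim [ 0.44949997 -0.16538499  0.089     ] nut [ 0.45053899 -0.16552568  0.03      ] floor [ 0.45064056 -0.16527378  0.012     ]
[ 0.45052096 -0.16557319  0.09      ] [[0.4063, -0.2104], [0.4055, -0.1218], [0.4944, -0.1202], [0.4958, -0.2099]]
[ 0.43676884 -0.17336573  0.03      ] [ 0.46536359 -0.15755187  0.03      ] 28.9440626231065
bar in tool x,y,yaw,z [-0.0006555  -0.00198069  0.00202315 -0.00049012] 202.43824076425852 4914
```

>>> send_rows(
  plan=[
    {"linear":[-0.8,0,0],"roll":0},
    {"linear":[-0.8,0,0],"roll":0},
    {"linear":[-0.72,0,-0.03],"roll":-1},
    {"linear":[0,0,0],"roll":-1},
    {"linear":[0,0,0],"roll":-1},
  ],
)

```text
t: 7.95
tcp_pos: [0.4519, -0.1662, 0.3937]
tool_rot: [0.707, 0.006, -0.006, -0.707]
force: [-0.0, -0.5, -2.5]
finger_gap: 0.174
```

>>> send_rows(
  plan=[
    {"linear":[0,0.5,0],"roll":-1},
    {"linear":[0,0.7,0],"roll":-1},
    {"linear":[0,0.7,0],"roll":-1},
    {"linear":[0,0.7,0],"roll":-1},
    {"linear":[0,0.7,0],"roll":-0.83},
  ],
)

```text
t: 8.57
tcp_pos: [0.4523, -0.1664, 0.2939]
tool_rot: [0.683, 0.183, -0.182, -0.683]
force: [-0.8, 0.4, -2.9]
finger_gap: 0.175
```

>>> send_rows(
  plan=[
    {"linear":[0,0.4,0],"roll":0},
    {"linear":[0,0,0],"roll":0},
    {"linear":[0,0,0],"roll":0},
    {"linear":[0,0,0],"roll":0},
    {"linear":[0,0,0],"roll":0},
  ],
)

```text
t: 9.2
tcp_pos: [0.4524, -0.1666, 0.2828]
tool_rot: [0.684, 0.182, -0.181, -0.683]
force: [-0.2, 0.3, -2.9]
finger_gap: 0.169
```

```bash
python3 - <<'E'
from fit import *
goto((.452,-.166,.182),.52)
for n in('wrist','scene','top'):
    im=manip.snapshot(n);cv2.imwrite(f'pics/{n}6.png',im)
    if n!='wrist':
        x0,y0,x1,y1=(360,120,480,235) if n=='top' else (340,60,440,210)
        cv2.imwrite(f'pics/{n}6c.png',cv2.resize(im[y0:y1,x0:x1],None,fx=4,fy=4,interpolation=cv2.INTER_CUBIC))
E
```

```text
tcp [ 0.4524 -0.1666  0.2828] yawx 29.74 tilt [ 1.1e-03 -7.0e-04 -1.0e+00] q [-0.585  0.278  1.727  0.     1.136 -2.675] gap 0.169 t 9.2 F [-0.25  0.27 -2.88] [-0.02 -0.04  0.03]
need lin [-0.    3.36  0.03] roll(6deg) -0.01 yaw err deg 0.1
```

View pics/wrist6.png

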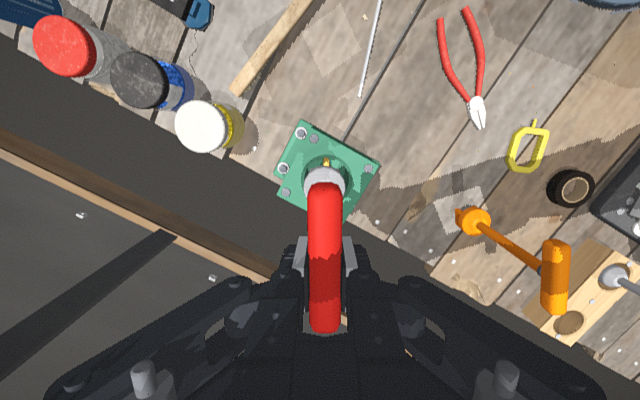

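View pics/scene6c.png

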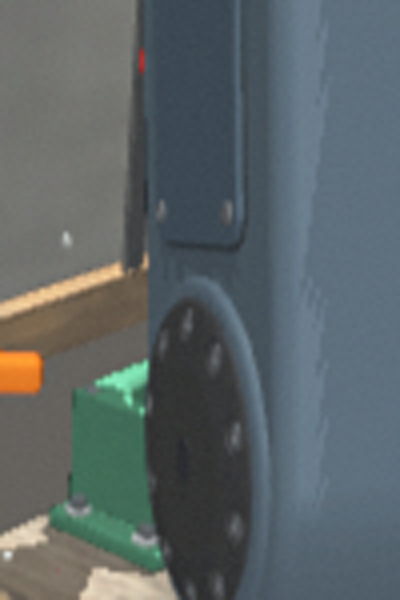

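View pics/top6c.png

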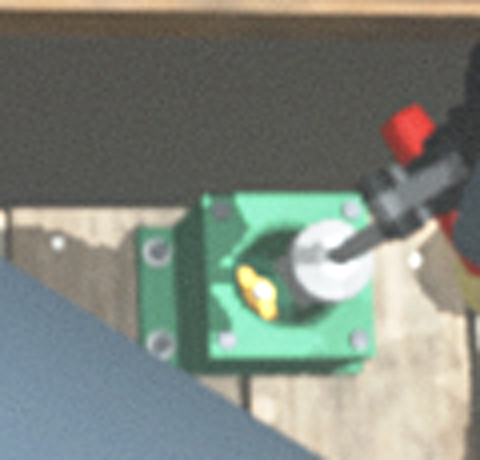

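```bash
python3 - <<'E'
from h import *
T=cam('top')
for z in(.112,.125,.14): print(z,(proj(T,(.4524,-.1666,z))-[360,120])*4+1.5)
print((proj(T,(.452,-.166,.03))-[360,120])*4+1.5)
st=manip.sense();W=cam('wrist',st)
for z in(.03,.09):print(proj(W,(.452,-.166,z)))
E
```

```text
0.112 [305.95212235 266.91818755]
0.125 [313.66069252 262.14665443]
0.14 [322.87464046 256.4433065 ]
[261.52570704 294.46048108]
[325.06896662 171.53097067]
[325.14263167 180.78298428]
```

```bash
python3 - <<'E'
from h import *
im=cv2.imread('pics/wrist6.png');t=cv2.imread('pics/top6.png')
a=cv2.resize(im[110:230,265:390],None,fx=5,fy=5,interpolation=cv2.INTER_CUBIC)
b=cv2.resize(t[150:220,400:480],None,fx=8,fy=8,interpolation=cv2.INTER_CUBIC)
T=cam('top');st=manip.sense();W=cam('wrist',st)
th=np.linspace(0,2*np.pi,40)
Rm=R.from_quat(st['tool_rot']).as_matrix();p=st['tcp_pos']
for C,img,o,s in((W,a,(265,110),5),(T,b,(400,150),8)):
    for h,r,col in((.170,.021,(255,0,255)),(.14,.021,(255,255,0)),(.14,.006,(0,0,255)),(.06,.006,(0,0,255))):
        q=np.array([(proj(C,p+Rm@np.array([r*np.cos(x),h,r*np.sin(x)]))-o+.5)*s for x in th])
        cv2.polylines(img,[q.astype(np.int32).reshape(-1,1,2)],True,col,1)
    for z,r in((.09,.031),(.012,.027)):
        q=np.array([(proj(C,(.452+r*np.cos(x),-.166+r*np.sin(x),z))-o+.5)*s for x in th])
        cv2.polylines(img,[q.astype(np.int32).reshape(-1,1,2)],True,(255,255,255),1)
cv2.imwrite('pics/ov_w.png',a);cv2.imwrite('pics/ov_t.png',b)
E
```

```text
(no output)
```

View pics/ov_w.png

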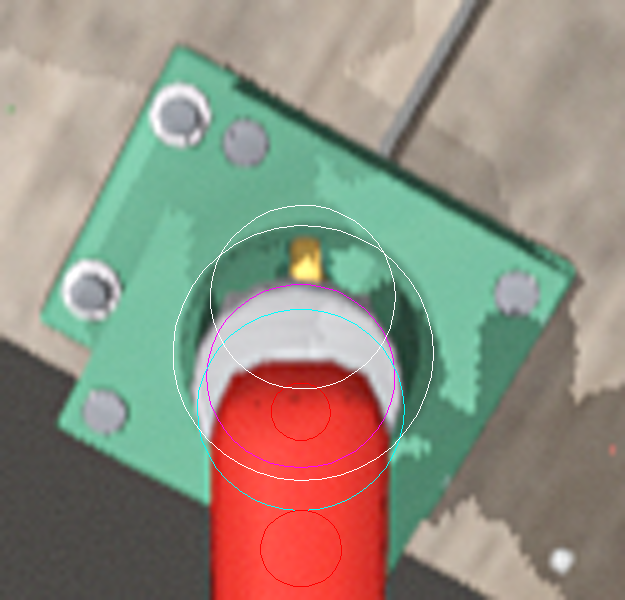

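View pics/ov_t.png

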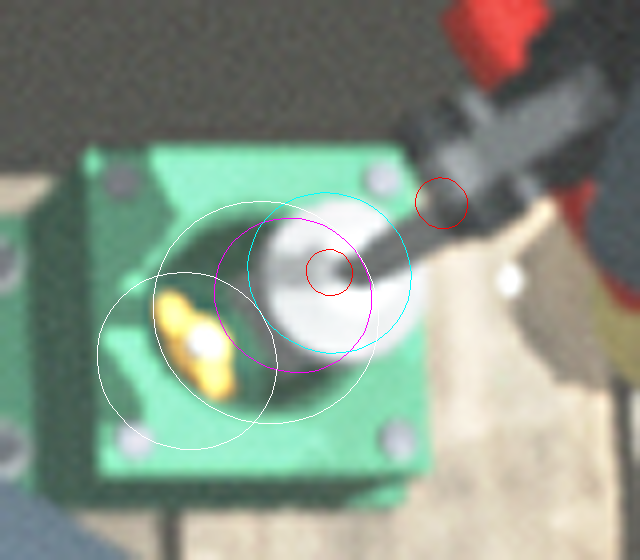

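>>> send_rows(
  plan=[
    {"linear":[0.03,0.4,0.04],"roll":0},
    {"linear":[0,0.5,0],"roll":0},
    {"linear":[0,0.5,0],"roll":0},
    {"linear":[0,0.5,0],"roll":0},
    {"linear":[0,0.5,0],"roll":0},
  ],
)

```text
t: 9.98
tcp_pos: [0.452, -0.1647, 0.209]
tool_rot: [-0.683, -0.181, 0.182, 0.684]
force: [-0.8, 0.1, -2.7]
finger_gap: 0.174
```

>>> send_rows(
  plan=[
    {"linear":[0,0.2,0],"roll":0},
    {"linear":[0,0,0],"roll":0},
    {"linear":[0,0,0],"roll":0},
    {"linear":[0,0.15,0],"roll":0},
    {"linear":[0,0.1,0],"roll":0},
  ],
)

```text
t: 10.6
tcp_pos: [0.4527, -0.165, 0.1973]
tool_rot: [0.684, 0.182, -0.181, -0.683]
force: [0.3, 0.1, -2.6]
finger_gap: 0.176
```

```bash
python3 - <<'E'
from fit import *
goto((.453,-.165,.182),.52)
E
```

```text
tcp [ 0.4527 -0.165   0.1973] yawx 29.74 tilt [ 1.3e-03 -5.0e-04 -1.0e+00] q [-0.582  0.399  1.83   0.     0.911 -2.672] gap 0.176 t 10.6 F [ 0.33  0.07 -2.59] [0.14 0.03 0.01]
need lin [ 0.01  0.51 -0.  ] roll(6deg) -0.01 yaw err deg 0.1
```

>>> send_rows(
  plan=[
    {"linear":[0,0.12,0],"roll":0},
    {"linear":[0,0.12,0],"roll":0},
    {"linear":[0,0.1,0],"roll":0},
    {"linear":[0,0.05,0],"roll":0},
    {"linear":[0,0,0],"roll":0},
  ],
)

```text
t: 11.22
tcp_pos: [0.4523, -0.1649, 0.1848]
tool_rot: [-0.683, -0.181, 0.182, 0.683]
force: [-0.3, 0.3, -2.7]
finger_gap: 0.168
```

>>> send_rows(
  plan=[
    {"linear":[0,0.04,0],"roll":0},
    {"linear":[0,0.04,0],"roll":0},
    {"linear":[0,0.04,0],"roll":0},
    {"linear":[0,0,0],"roll":0},
    {"linear":[0,0,0],"roll":0},
  ],
)

```text
t: 11.85
tcp_pos: [0.4526, -0.1651, 0.182]
tool_rot: [0.684, 0.182, -0.181, -0.683]
force: [0.2, -0.6, 4.1]
finger_gap: 0.172
```

>>> send_rows(
  plan=[
    {"linear":[0,0,0],"roll":0.7},
    {"linear":[0,0,0],"roll":0.8},
    {"linear":[0,0,0],"roll":0.8},
    {"linear":[0,0,0],"roll":0.8},
    {"linear":[0,0,0],"roll":0.8},
  ],
)

```text
t: 12.48
tcp_pos: [0.4524, -0.1654, 0.182]
tool_rot: [0.707, 0.039, -0.039, -0.706]
force: [-1.3, -0.4, 5.2]
finger_gap: 0.17
```

```bash
python3 - <<'E'
from fit import *
goto((.453,-.165,.182),.52)
E
```

```text
tcp [ 0.4524 -0.1654  0.182 ] yawx 6.26 tilt [ 2.0e-04 -1.3e-03 -1.0e+00] q [-5.820e-01  4.240e-01  1.845e+00 -1.000e-03  8.710e-01 -2.262e+00] gap 0.17 t 12.47 F [-1.3  -0.41  5.23] [0.01 0.43 0.23]
need lin [ 0.02 -0.    0.01] roll(6deg) -3.92 yaw err deg 23.5
```

>>> send_rows(
  plan=[
    {"linear":[0,0,0],"roll":0.7},
    {"linear":[0,0,0],"roll":0.7},
    {"linear":[0,0,0],"roll":0.7},
    {"linear":[0,0,0],"roll":0.7},
    {"linear":[0,0,0],"roll":0.7},
  ],
)

```text
t: 13.1
tcp_pos: [0.4522, -0.1654, 0.182]
tool_rot: [0.702, -0.091, 0.091, -0.701]
force: [-1.7, -0.1, 5.8]
finger_gap: 0.175
```

```bash
python3 - <<'E'
from fit import *
goto((.453,-.165,.182),.52)
E
```

```text
tcp [ 0.4522 -0.1654  0.182 ] yawx -14.71 tilt [-2.0e-04 -1.3e-03 -1.0e+00] q [-0.583  0.424  1.846 -0.002  0.871 -1.896] gap 0.175 t 13.1 F [-1.68 -0.05  5.79] [-0.09  0.44  0.18]
need lin [ 0.02 -0.    0.02] roll(6deg) -7.42 yaw err deg 44.5
```

>>> send_rows(
  plan=[
    {"linear":[0,0,0],"roll":0.5},
    {"linear":[0,0,0],"roll":0.5},
    {"linear":[0,0,0],"roll":0.4},
    {"linear":[0,0,0],"roll":0.4},
    {"linear":[0,0,0],"roll":0.3},
  ],
)

```text
t: 13.72
tcp_pos: [0.4521, -0.1654, 0.182]
tool_rot: [0.688, -0.166, 0.166, -0.687]
force: [-1.9, 0.0, 5.8]
finger_gap: 0.169
```

```bash
python3 - <<'E'
from fit import *
goto((.453,-.165,.182),.52)
E
```

```text
tcp [ 0.4521 -0.1654  0.182 ] yawx -27.23 tilt [-3.0e-04 -1.3e-03 -1.0e+00] q [-0.583  0.424  1.846 -0.002  0.871 -1.677] gap 0.169 t 13.72 F [-1.91  0.05  5.78] [-0.02  0.5   0.15]
need lin [ 0.02 -0.    0.02] roll(6deg) -9.5 yaw err deg 57.0
```

>>> send_rows(
  plan=[
    {"linear":[0,0,0],"roll":0.3},
    {"linear":[0,0,0],"roll":0.3},
    {"linear":[0,0,0],"roll":0.2},
    {"linear":[0,0,0],"roll":0.2},
    {"linear":[0,0,0],"roll":0.2},
  ],
)

```text
t: 14.35
tcp_pos: [0.4521, -0.1654, 0.182]
tool_rot: [0.676, -0.209, 0.209, -0.675]
force: [-1.9, -1.3, 5.8]
finger_gap: 0.17
```

```bash
python3 - <<'E'
from fit import *
goto((.453,-.165,.182),.52)
E
```

```text
tcp [ 0.4521 -0.1654  0.182 ] yawx -34.41 tilt [-3.0e-04 -1.3e-03 -1.0e+00] q [-0.583  0.424  1.846 -0.002  0.871 -1.552] gap 0.17 t 14.35 F [-1.94 -1.33  5.79] [-0.04  0.54  0.14]
need lin [0.02 0.   0.03] roll(6deg) -10.7 yaw err deg 64.2
```

>>> send_rows(
  plan=[
    {"linear":[0,0,0],"roll":0.2},
    {"linear":[0,0,0],"roll":0.2},
    {"linear":[0,0,0],"roll":0.2},
    {"linear":[0,0,0],"roll":0.2},
    {"linear":[0,0,0],"roll":0.2},
  ],
)

```text
t: 14.98
tcp_pos: [0.452, -0.1654, 0.182]
tool_rot: [0.665, -0.243, 0.243, -0.663]
force: [-2.2, -0.1, 5.9]
finger_gap: 0.171
```

```bash
python3 - <<'E'
from fit import *
goto((.453,-.165,.182),.52)
E
```

```text
tcp [ 0.452  -0.1654  0.182 ] yawx -40.2 tilt [-9.0e-04 -2.1e-03 -1.0e+00] q [-0.582  0.424  1.846 -0.003  0.871 -1.45 ] gap 0.171 t 14.97 F [-2.21 -0.07  5.91] [0.07 0.44 0.96]
need lin [0.02 0.   0.03] roll(6deg) -11.66 yaw err deg 70.0
```

>>> send_rows(
  plan=[
    {"linear":[0,0,0],"roll":0.15},
    {"linear":[0,0,0],"roll":0.15},
    {"linear":[0,0,0],"roll":0},
    {"linear":[0,0,0],"roll":0},
    {"linear":[0,0,0],"roll":0},
  ],
)

```text
t: 15.6
tcp_pos: [0.452, -0.1654, 0.182]
tool_rot: [0.661, -0.253, 0.253, -0.659]
force: [-1.9, 0.1, 6.7]
finger_gap: 0.171
```

```bash
python3 - <<'E'
from fit import *
goto((.453,-.165,.182),.52)
im=manip.snapshot('wrist');cv2.imwrite('pics/w7.png',im)
E
```

```text
tcp [ 0.452  -0.1654  0.182 ] yawx -41.85 tilt [-0.0011 -0.0025 -1.    ] q [-0.582  0.424  1.846 -0.004  0.871 -1.42 ] gap 0.171 t 15.6 F [-1.85  0.08  6.69] [-0.01  0.45  1.26]
need lin [0.01 0.   0.03] roll(6deg) -11.94 yaw err deg 71.6
```

View pics/w7.png

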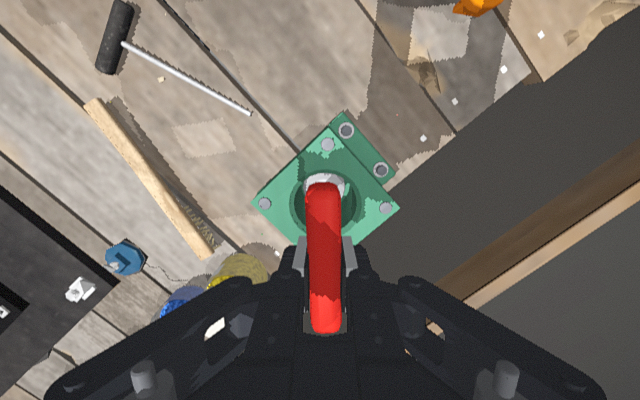

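>>> send_rows(
  plan=[
    {"linear":[0,0,0],"roll":0.2},
    {"linear":[0,0,0],"roll":0.2},
    {"linear":[0,0,0],"roll":0.2},
    {"linear":[0,0,0],"roll":0},
    {"linear":[0,0,0],"roll":0},
  ],
  force=120,
)

```text
t: 16.27
tcp_pos: [0.4519, -0.1654, 0.1821]
tool_rot: [0.654, -0.273, 0.272, -0.651]
force: [-1.8, 0.4, 6.8]
finger_gap: 0.168
```

```bash
cat > barfit.py <<'E'
from fit import *
st=manip.sense();W=cam('wrist',st);im=manip.snapshot('wrist')
goto((.453,-.165,.182),.52)
Rm=R.from_quat(st['tool_rot']).as_matrix()
M=redmask(im,(290,170,360,345));M=cv2.morphologyEx(M,cv2.MORPH_CLOSE,np.ones((5,5)))
def bx(p):
    c,s=np.cos(p[2]),np.sin(p[2])
    return [st['tcp_pos']+Rm@np.array([p[0]+a*c-b*s,p[1]+h,p[3]+a*s+b*c]) for a in(-.038,.038) for b in(-.008,.008) for h in(-.01,.01)]
cost=lambda p:np.abs(cv2.GaussianBlur(sil(W,bx(p))-M,(0,0),1.5)).sum()
x=np.array([0,-.005,0,0]);r=minimize(cost,x,method='Nelder-Mead',options=dict(initial_simplex=np.vstack([x,x+np.diag([.006,.006,.1,.004])]),maxiter=400))
print('bar in tool x,y,yaw,z',r.x.round(4),r.fun,M.sum())
E
python3 barfit.py
```

```text
tcp [ 0.4519 -0.1653  0.1821] yawx -45.32 tilt [-0.0017 -0.0029 -1.    ] q [-0.582  0.424  1.846 -0.004  0.872 -1.359] gap 0.169 t 16.32 F [-1.77 -0.08  6.52] [0.07 0.5  1.71]
need lin [0.02 0.   0.03] roll(6deg) -12.52 yaw err deg 75.1
bar in tool x,y,yaw,z [ 0.0003 -0.001   0.0282 -0.0009] 261.8662543836238 4786
```

>>> send_rows(
  plan=[
    {"linear":[0,-0.02,0],"roll":-0.4},
    {"linear":[0,-0.02,0],"roll":-0.4},
    {"linear":[0,0,0],"roll":-0.2},
    {"linear":[0,0,0],"roll":0},
    {"linear":[0,0,0],"roll":0},
  ],
  force=40,
)

```text
t: 16.95
tcp_pos: [0.4517, -0.1648, 0.1822]
tool_rot: [0.665, -0.241, 0.24, -0.665]
force: [-1.4, -0.9, -4.2]
finger_gap: 0.164
```

```bash
python3 barfit.py
```

```text
tcp [ 0.4517 -0.1648  0.1822] yawx -39.83 tilt [-1.6e-03  3.0e-04 -1.0e+00] q [-5.820e-01  4.240e-01  1.846e+00 -1.000e-03  8.740e-01 -1.458e+00] gap 0.165 t 17.0 F [-2.07 -0.68 -3.57] [-0.33  0.53  0.46]
need lin [0.04 0.01 0.02] roll(6deg) -11.6 yaw err deg 69.6
bar in tool x,y,yaw,z [-0.0002 -0.0014  0.0058 -0.0006] 248.73705466233258 4802
```

>>> send_rows(
  plan=[
    {"linear":[0,0.02,0],"roll":-0.2},
    {"linear":[0,0,0],"roll":0},
    {"linear":[0,0,0],"roll":0},
    {"linear":[0,0,0],"roll":0},
    {"linear":[0,0,0],"roll":0},
  ],
)

```text
t: 17.62
tcp_pos: [0.4522, -0.165, 0.1822]
tool_rot: [0.667, -0.234, 0.234, -0.667]
force: [-4.3, -0.7, 2.5]
finger_gap: 0.166
```

>>> send_rows(
  plan=[
    {"linear":[0,0,0],"roll":0},
    {"linear":[0,0,0],"roll":0},
    {"linear":[0,0,0],"roll":0},
    {"linear":[0,0,0],"roll":0},
    {"linear":[0,0,0],"roll":0},
  ],
  claw=60,
)

```text
t: 18.25
tcp_pos: [0.4525, -0.165, 0.182]
tool_rot: [-0.667, 0.234, -0.234, 0.667]
force: [0.7, -0.5, 0.6]
finger_gap: 0.705
```

```bash
python3 - <<'E'
from fit import *
goto((.453,-.165,.182),.52)
im=manip.snapshot('wrist');cv2.imwrite('pics/w8.png',im)
E
```

```text
tcp [ 0.4525 -0.165   0.182 ] yawx -38.66 tilt [ 4.e-04 -0.e+00 -1.e+00] q [-0.582  0.424  1.845  0.     0.872 -1.478] gap 0.705 t 18.25 F [ 0.7  -0.47  0.64] [ 0.02  0.04 -0.04]
need lin [0.01 0.   0.01] roll(6deg) -11.41 yaw err deg 68.5
```

View pics/w8.png

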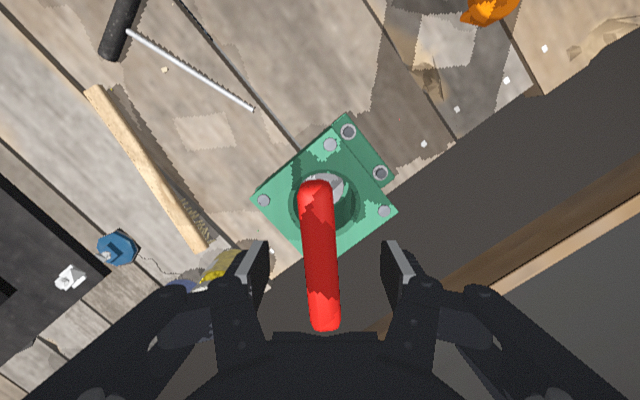

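>>> send_rows(
  plan=[
    {"linear":[0,-0.4,0],"roll":0},
    {"linear":[0,-0.8,0],"roll":0},
    {"linear":[0,-0.9,0],"roll":0},
    {"linear":[0,-0.9,0],"roll":0},
    {"linear":[0,-0.9,0],"roll":0},
  ],
)

```text
t: 18.92
tcp_pos: [0.4523, -0.1649, 0.3008]
tool_rot: [0.667, -0.234, 0.234, -0.667]
force: [0.6, 0.4, -0.7]
finger_gap: 0.698
```

>>> send_rows(
  plan=[
    {"linear":[0.7,0,0.7],"roll":0},
    {"linear":[0.7,0,0.7],"roll":0},
    {"linear":[0.3,0,0.7],"roll":0},
    {"linear":[0,0,0],"roll":0},
    {"linear":[0,0,0],"roll":0},
  ],
)

```text
t: 19.55
tcp_pos: [0.5308, -0.1475, 0.2993]
tool_rot: [0.667, -0.234, 0.234, -0.667]
force: [-0.2, -0.3, 0.4]
finger_gap: 0.707
```

```bash
python3 - <<'E'
from fit import *
import pickle
goto((.453,-.165,.182),.52)
st=manip.sense();pickle.dump(st,open('w9.pkl','wb'))
for n in('wrist','scene','top'):
    im=manip.snapshot(n);cv2.imwrite(f'pics/{n}9.png',im)
E
```

```text
tcp [ 0.5308 -0.1475  0.2993] yawx -38.64 tilt [-6.e-04 -1.e-04 -1.e+00] q [-0.474  0.36   1.545 -0.     1.237 -1.37 ] gap 0.707 t 19.55 F [-0.18 -0.29  0.36] [ 0.01 -0.1  -0.06]
need lin [-1.66  3.91 -2.07] roll(6deg) -11.4 yaw err deg 68.4
```

View pics/wrist9.png

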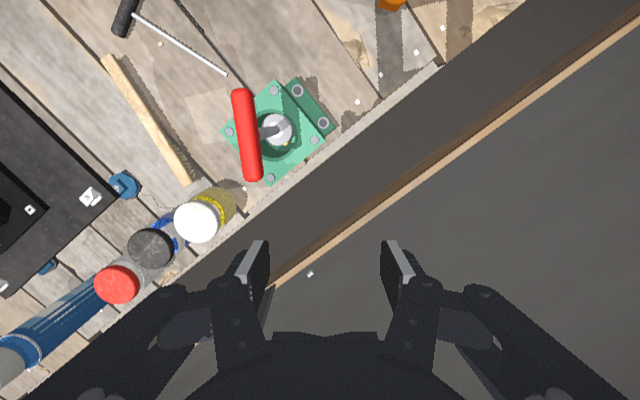

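View pics/top9.png

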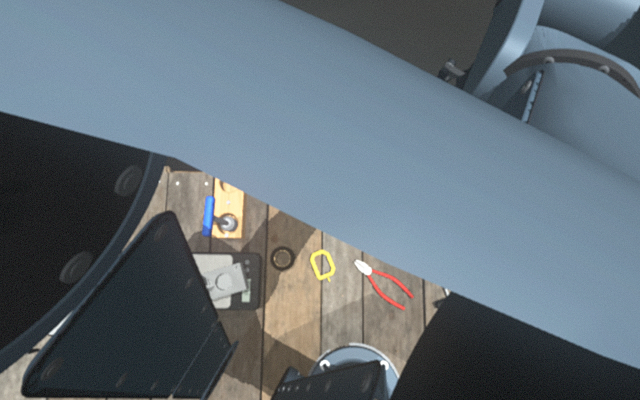

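View pics/scene9.png

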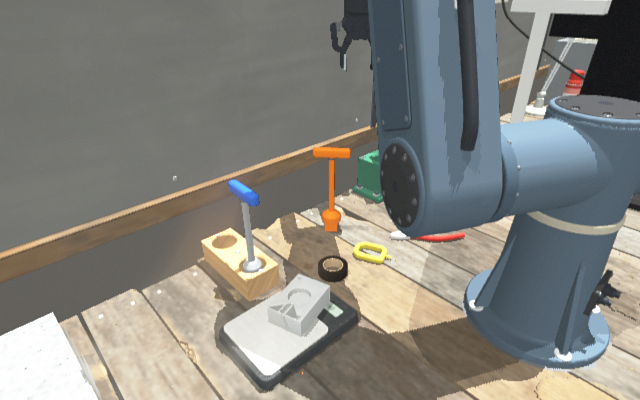

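```bash
python3 - <<'E'
from fit import *
import pickle
im=cv2.imread('pics/wrist9.png');cv2.imwrite('pics/w9c.png',cv2.resize(im[75:190,215:340],None,fx=6,fy=5.2,interpolation=cv2.INTER_CUBIC))
cv2.imwrite('pics/w9d.png',cv2.resize(im[100:155,245:305],None,fx=10,fy=10,interpolation=cv2.INTER_CUBIC))
st=pickle.load(open('w9.pkl','rb'));W=cam('wrist',st)
M=redmask(im,(220,80,275,190))
cost=lambda p:np.abs(cv2.GaussianBlur(sil(W,box(p[0],p[1],p[2],.182,.202))-M,(0,0),1.5)).sum()
for y0 in(-.6,-.8,-1):
    x=[.4525,-.165,y0]
    r=minimize(cost,x,method='Nelder-Mead',options=dict(initial_simplex=[x,[.46,-.165,y0],[.4525,-.16,y0],[.4525,-.165,y0+.1]]))
    print(r.x,np.degrees(r.x[2]),r.fun,M.sum())
E
```

```text
[ 0.44707915 -0.16300011 -0.5943363 ] -34.05296131692465 498.18565550532935 1968
[ 0.44651209 -0.16358109 -0.65762775] -37.67929476885135 503.068831060109 1968
[ 0.44678506 -0.16325177 -0.63012644] -36.10358548900727 502.7058823529413 1968
```

View pics/w9d.png

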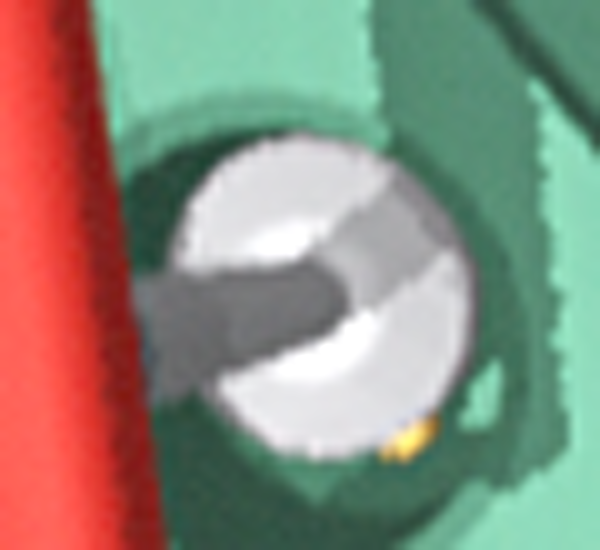

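```bash
python3 - <<'E'
from fit import *
import pickle
st=pickle.load(open('w9.pkl','rb'));W=cam('wrist',st)
e=onz(W,(245+410/10-.5,100+437/10-.5),.028)
print('wing end',e, 'foot ctr', onz(W,(245+322/10-.5,100+297/10-.5),.045), 'bore rim ctr',onz(W,(245+310/10,100+315/10),.089))
for c in((.4505,-.1655),(.4525,-.166)): print(np.degrees(np.arctan2(e[1]-c[1],e[0]-c[0])),np.hypot(e[0]-c[0],e[1]-c[1]))
# predicted end pixels for nut yaw
for yaw in(-10,-15,-20,-25,-30,-35,-40):
    for s in(1,):
        a=np.radians(yaw);print(yaw,proj(W,(.4515+.018*np.cos(a),-.1655+.018*np.sin(a),.028)).round(1),proj(W,(.4515-.018*np.cos(a),-.1655-.018*np.sin(a),.028)).round(1))
E
```

```text
wing end [ 0.46680362 -0.16879772  0.028     ] foot ctr [ 0.44570886 -0.16315017  0.045     ] bore rim ctr [ 0.45045775 -0.15878747  0.089     ]
-11.434886670718557 0.016633785734462572
-11.067054431556818 0.014574657707084122
-10 [286.7 144.5] [273.5 121.5]
-15 [285.7 145. ] [274.4 121. ]
-20 [284.7 145.4] [275.5 120.5]
-25 [283.7 145.7] [276.5 120.2]
-30 [282.6 145.9] [277.6 120. ]
-35 [281.5 146. ] [278.8 119.9]
-40 [280.4 146. ] [279.9 119.8]
```

```bash
python3 - <<'E'
from station import manip
s=manip.sense();print(s['t'],s['force'].round(2));print(manip.sign_off())
E
```

```text
19.7 [-0.3   0.18  0.35]
the job is handed in; nothing more can be done
None
```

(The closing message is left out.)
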